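# Unload a drill jig and put it back together

## Task

Take the drilled steel plate out of the drill jig and lay it flat in the green tray. To reach it, first lift the two slip bushes out of the drill plate (they are loose and fall out if the drill plate is lifted with them in it) and put them on the red mat, then lift off the drill plate and lay it on the mat as well. When the drilled plate is in the tray, put the jig back together as it was: the drill plate fully down on its two dowels the same way round, and each bush fully home in the hole it came from; leave the oil can, chisel and steel block alone.

Things in the scene. Friction and masses are not known exactly. Their poses are not given: they have to be found in the camera images.
- jig_base: Dark jig base, fixed, 210 x 130 x 12 mm; origin: centre of underside, x along its length. Two dowels: thick (18 mm dia) at x = -76 mm and thin (9 mm) at x = +76: each on a 35 mm round shoulder with top at 42 mm height, straight to 55, then tapering to a tip at 65. Nest pins (x +-34, y +-33.5 mm) and end stops (x +-55.5), up to 27 mm high, surround the drilled plate, 1 to 4 mm clear.
- drill_plate: Loose aluminium plate, 190 x 42 x 12 mm, about 0.32 kg; origin: centre of underside, x along its length. Starts on the dowel shoulders, underside at 42 mm height, its frame in line with the jig's. Holes: 24 mm at x = -76 (thick dowel), 15 mm at x = +76 (thin dowel; too small for the thick one), two 27 mm bush holes with dark rings at x = +-34, a square window. Grip across the 42 mm at mid-length.
- brass_bush: Loose brass slip bush, 0.12 kg: knurled round head 35 mm dia, 14 mm high, over a shank 22 mm dia, 20 mm long with bevelled end; origin: centre of the shank's lower end, z up. Starts in either bush hole of the drill plate, head resting on the plate's top, shank end at 34 mm height. Grip it by the head; it can stand on its shank.
- black_bush: Loose black slip bush, same outer sizes and origin as the brass bush, with a wider bore; it starts in the other bush hole.
- drilled_plate: The workpiece: grey steel plate with three holes, 60 x 100 x 10 mm, about 0.25 kg; origin: centre of underside, y along its 100 mm length. Starts in the jig under the drill plate, 10 mm below it, its edges showing on both sides; its length lies along the jig's x, underside at 22 mm height. Grip across the 60 mm at the middle.
- mat: Dark red ribbed rubber mat, 240 x 190 x 4 mm, fixed on the worktop to one side of the jig; origin at the centre of its underside, x along the 240 mm side. It is the side area for the bushes and the drill plate.
- tray: Open green plastic tray, 190 x 150 mm outside, walls 4 mm thick and rising to 32 mm, floor 4 mm thick; origin at the centre of its underside, x along the 190 mm side; fixed on the worktop on the other side of the jig from the mat. It is empty at the start.
- oil_can: Pale metal oil can with a long spout, 66 x 89 x 159 mm, a bystander behind the jig; origin: centre of underside.
- cold_chisel: Steel cold chisel lying flat, 18 x 150 x 13 mm, a bystander behind the jig; origin: centre of underside.
- work_block: Shiny squared steel block, 40 x 50 x 30 mm, a bystander behind the jig; origin: centre of underside.
There are look-alikes about, which are no part of the job. There is more than one size of the drill_plate; the one meant has the size given above.

How it is judged:
On the way, in this order (a step that is already met when the one before it is completed fails the run):
1. both bushes are on the mat, released, the drill plate still on its dowels (x of brass_bush in the frame of mat between -0.12 and 0.12 m and y of brass_bush in the frame of mat between -0.095 and 0.095 m and z of brass_bush in the frame of mat between 0 and 0.045 m and linear speed of each of brass_bush, black_bush below 0.03 m/s and contact force between each of brass_bush, black_bush and the fingers below 0.5 N and x of black_bush in the frame of mat between -0.12 and 0.12 m and y of black_bush in the frame of mat between -0.095 and 0.095 m and z of black_bush in the frame of mat between 0 and 0.045 m and distance of drill_plate from where it was at the start of the episode below 0.012 m), for 0.2 s.
2. the drill plate lies flat on the mat, released (x of drill_plate in the frame of mat between -0.09 and 0.09 m and y of drill_plate in the frame of mat between -0.095 and 0.095 m and z of drill_plate in the frame of mat between 0 and 0.012 m and linear speed of drill_plate below 0.03 m/s and contact force between drill_plate and the fingers below 0.5 N and angle between drill_plate's own z axis and vertical below 0.1 rad), for 0.2 s.
3. the drilled plate lies flat in the tray, released (x of drilled_plate in the frame of tray between -0.07 and 0.07 m and y of drilled_plate in the frame of tray between -0.05 and 0.05 m and z of drilled_plate in the frame of tray between 0 and 0.009 m and linear speed of drilled_plate below 0.03 m/s and contact force between drilled_plate and the fingers below 0.5 N and angle between drilled_plate's own z axis and vertical below 0.1 rad), for 0.2 s.
4. the drill plate is down on its dowels again, the same way round (distance of drill_plate from where it was at the start of the episode below 0.007 m and angle between drill_plate's own z axis and vertical below 0.06 rad and angle between the x axis of drill_plate and the x axis of jig_base, either way round below 0.06 rad and contact force between drill_plate and the fingers below 0.5 N), for 0.2 s.
At the end, for the whole second after the job is handed in: Drilled plate flat on the tray floor; drill plate within 7 mm of its start, level and in line with the jig (0.06 rad); each bush upright, within 10 mm of its own start, shank end under 37.5 mm above the worktop (home is 34 mm); all released and at rest (all of step 3 and distance of drill_plate from where it was at the start of the episode below 0.007 m and angle between drill_plate's own z axis and vertical below 0.06 rad and angle between the x axis of drill_plate and the x axis of jig_base, either way round below 0.06 rad and linear speed of each of drill_plate, brass_bush, black_bush below 0.03 m/s and distance of each of brass_bush, black_bush from where it was at the start of the episode below 0.01 m and angle between each of brass_bush, black_bush's own z axis and vertical below 0.1 rad and height (world z) of each of brass_bush, black_bush below 0.0375 m); the robot touches nothing.
It fails at once if the drill plate is lifted or shifted with a bush in it ((distance of drill_plate from where it was at the start of the episode above 0.025 m and horizontal distance between brass_bush and drill_plate below 0.045 m and z of brass_bush in the frame of drill_plate between -0.02 and 0.012 m and y of brass_bush in the frame of drill_plate between -0.022 and 0.022 m) or (distance of drill_plate from where it was at the start of the episode above 0.025 m and horizontal distance between black_bush and drill_plate below 0.045 m and z of black_bush in the frame of drill_plate between -0.02 and 0.012 m and y of black_bush in the frame of drill_plate between -0.022 and 0.022 m)).
It fails at once if the oil can, the chisel or the steel block is moved by more than 30 mm (distance of any of oil_can, cold_chisel, work_block from where it was at the start of the episode above 0.03 m).
It also fails if it takes over 134 s, if anything falls off the work surface, if the arm or the gripper's body presses on something with over 40 N, if the wrist force passes 120 N, or if a joint passes its speed limit or range.

## Robot

A 6-joint arm with a two-finger parallel gripper is mounted at the origin on a cart in front of the work surface, level with it; the furniture and walls round the work are solid. World frame = base frame: x ahead of the robot, y to its left, z up, the work surface at z = 0. Lengths are in m, angles in rad, forces in N, time in s.
With the tool pointing down it reaches from about 0.225 to 0.875 m from the base axis. Payload 3.4 kg.
Tool frame: the origin (TCP) lies at the very end of the fingers, on their centre line; the grasp point (between the pads) lies 19 mm behind it; z points along the fingers, y is the line along which they close (so a half turn about z gives the same grasp; the last joint's range is limited). The gripper opens to 85 mm and grips with 20 to 120 N. Pads are 22 mm wide; open, the fingers measure 114 mm over their backs; the gripper's body (76 mm by 85 mm) begins 54 mm behind the grasp point. The pads swing forward as they close: fully open they stand 13 mm farther back than shut.
Start: joints at [-0.121, 0.276, 1.505, -0, 1.361, -0.121], TCP at [0.575, -0, 0.197] pointing down, gripper open.
Joint ranges: [-2.89, 2.89], [-0.75, 2.08], [0.22, 2.7], [-1.18, 4.32], [0.11, 2.71], [-2.7, 2.7]. Speed limits (rad/s): [2.57, 2.57, 3.14, 3.14, 3.14, 3.14].

## Interface

Orientations are given as a unit quaternion [w, x, y, z].
In Python, from rig import readout, vision, manip gives the robot as it stands.
- The arm moves only by the shell command python3 -m handwheel 'ROWS' [FORCE]. ROWS is JSON, a list of rows, each a list of 3 entries, a list of its own where there are three numbers: the shift along the tool's x, y, z in mm, then the turn, a rotation vector about the tool's x, y, z in units of 6 degrees (1.0 is 6 degrees), then the closure, from -1 (fully open) to 1 (shut), so that 0 is half open. A call has 1 to 20 rows; each row shifts and turns the commanded pose from where the row before left it, along the tool's axes as they then stand; what a row does not reach is not made up. A row lasts 1/8 s, in which the tool goes at most 62.5 mm and 10.7 degrees, less where a joint would pass 70% of its speed; a pose out of reach is approached as far as the arm can. A call is refused whole if a number of a shift passes 62.5 or a number of a turn 1, either way. A call with a gripper value outside its range is refused whole. The fingers move at their own pace and stop on an object; FORCE is the grip in N (left out, the last holds). Time passes only in rows, so rows that do not move let the fingers close. It gives the time, the measured TCP pose, the force, the opening and the grip force at its end, in the units of the state.
- readout.get_state(): the state, without advancing time (a new reading comes with each control period).
- vision.get_image(name): name is "scene" or "side" or "wrist"; returns the picture (480x640x3 uint8, blue, green, red); there is no depth.
- vision.camera_params(name): a dict with "intrinsics" (3x3 intrinsics, pixels), "dist" ([k1, k2, p1, p2, k3] as OpenCV has them; the pictures are not rectified), "rvec" (rotation vector, rad) and "tvec" (3), from world to camera coordinates, as OpenCV has them; the wrist camera has in their place "hand_eye" (4x4, takes a point from camera to tool coordinates, whose origin is the TCP and whose axes are the flange's). Camera axes: x right, y down, z forward; pixel columns grow to the right and rows downward; lengths in m; the calibration is good to about 2 mm. A picture is of the moment at which its call begins: read the wrist's pose just before it. camera_params takes no time and is no camera call.
- manip.sign_off(): hands the job in; it is judged then, once.
The state is a dict: "clock": time; "qpos": joint angles; "qd": joint speeds; "effort": joint torques, N m; "position": TCP position; "ee_rot": TCP orientation; "contact_force": force on the tool from outside, world axes, zero at the start; "moment": the same for the moment, N m; "width": finger opening in m; "gripper_force": force on a finger pad.
Only numpy, scipy, OpenCV 4.12 (cv2) and the standard library are available. Lean on these libraries where they do the work, as an engineer would, in place of code of your own. Each camera call takes 0.05 s, during which the arm holds its last target. There are 200 camera calls.

## Working session

There is one attempt and no reset: what is moved stays moved. The work goes in short steps, Python scripts to look and compute and a shell command to move; the robot and the scene stay as the last step left them, time stands still between calls to the robot, and variables do not carry over. Pictures are saved under pics/ and viewed, at most 14 in all, crops included, and the job is handed in when it is done.

```bash
ls; mkdir -p pics; cat > h.py <<'E'
import numpy as np, cv2
from rig import readout, vision, manip
from scipy.spatial.transform import Rotation as R
def state():
    return readout.get_state()
def cam(name, st=None):
    p=vision.camera_params(name)
    K=np.array(p['intrinsics'],float); d=np.array(p['dist'],float)
    if name=='wrist':
        st=st or state(); q=st['ee_rot']
        T=np.eye(4); T[:3,:3]=R.from_quat([q[1],q[2],q[3],q[0]]).as_matrix(); T[:3,3]=st['position']
        C=T@np.array(p['hand_eye']); Rw=C[:3,:3]; o=C[:3,3]
    else:
        r=cv2.Rodrigues(np.array(p['rvec'],float))[0]; Rw=r.T; o=-r.T@np.array(p['tvec'],float).ravel()
    return K,d,Rw,o
def ray(c,uv,z):
    K,d,Rw,o=c
    n=cv2.undistortPoints(np.array(uv,float).reshape(-1,1,2),K,d).reshape(-1,2)
    v=np.c_[n,np.ones(len(n))]@Rw.T
    return o+v*((z-o[2])/v[:,2])[:,None]
def proj(c,P):
    K,d,Rw,o=c
    P=np.array(P,float).reshape(-1,3)
    return cv2.projectPoints(P,cv2.Rodrigues(Rw.T)[0],-Rw.T@o,K,d)[0].reshape(-1,2)
def shot(name,fn):
    st=state(); im=vision.get_image(name); cv2.imwrite('pics/'+fn,im); return im,cam(name,st)
E
python3 - <<'E'
from h import *
for n in('scene','side','wrist'):
    im,c=shot(n,n+'0.png'); print(n,c[3].round(3),c[2][:,2].round(2))
print(state())
E
```

```text
pics
scene [-0.043 -0.399  0.658] [ 0.71  0.38 -0.6 ]
side [0.579 1.078 0.496] [ 0.08 -0.93 -0.35]
wrist [0.576 0.07  0.373] [-0.   -0.28 -0.96]
{'clock': 0.15, 'qpos': array([-1.20988295e-01,  2.76486249e-01,  1.50583746e+00, -2.37122140e-05,
        1.36068965e+00, -1.20988453e-01]), 'qd': array([ 0.00013137, -0.00314148, -0.0035437 , -0.00024212,  0.00161139,
       -0.00196959]), 'effort': array([ 9.65923646e-04, -4.17143512e+01, -2.46032345e+01, -1.26433165e-04,
        7.58384820e-03, -3.43765259e-05]), 'position': array([5.74565147e-01, 4.48858805e-05, 1.95919564e-01]), 'ee_rot': array([-5.52098708e-04,  7.07104792e-01,  7.07108413e-01, -4.47127209e-04]), 'contact_force': array([-0.18403052, -0.09989736,  0.02717041]), 'moment': array([-0.00435553,  0.01643402,  0.00611566]), 'gripper_force': 0.0, 'width': 0.08531654168063924}
```

View pics/scene0.png

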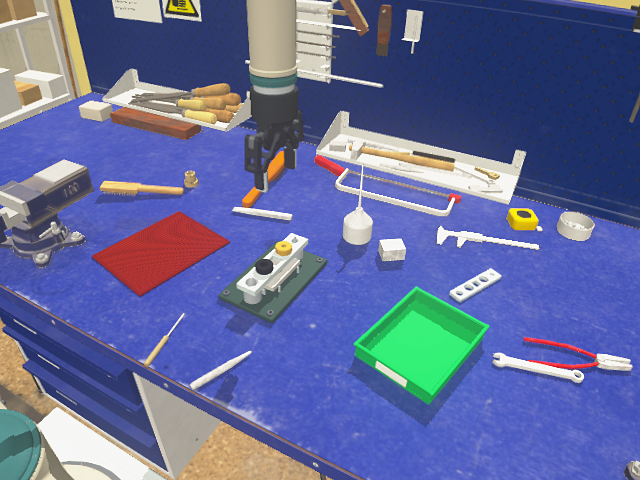

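View pics/wrist0.png

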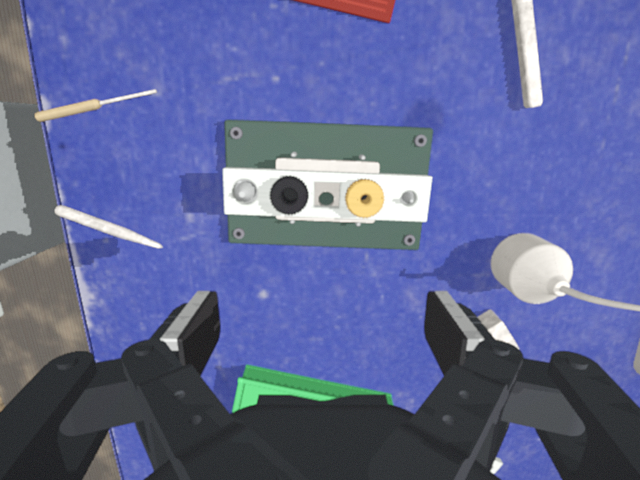

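View pics/side0.png

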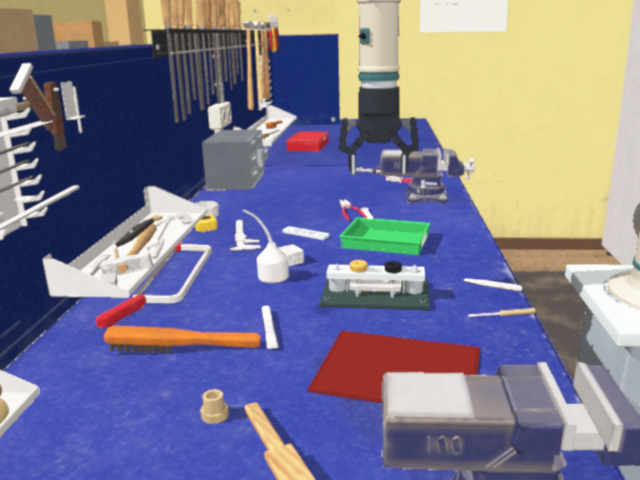

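Candidates for the drill plate: the plate with bushes on the dark base (scene 275,270) and the holed bar at scene (475,285). For the bushes: the heads in the jig at wrist (289,195) and (365,198), and the loose brass piece at scene (190,179). The plate and heads in the jig fit the description. I'll measure them and confirm with a crop.

```bash
cat > m.py <<'E'
from h import *
im=cv2.imread('pics/wrist0.png'); c=cam('wrist'); 
hsv=cv2.cvtColor(im,cv2.COLOR_BGR2HSV); H,S,V=cv2.split(hsv)
roi=np.zeros_like(H); roi[150:240,215:440]=255
def big(m,roi=None,hull=True):
    m=m.astype(np.uint8)*255
    if roi is not None: m&=roi
    m=cv2.morphologyEx(m,cv2.MORPH_OPEN,np.ones((3,3)))
    k=cv2.findContours(m,cv2.RETR_EXTERNAL,cv2.CHAIN_APPROX_NONE)[0]
    return max(k,key=cv2.contourArea)
br=big((H>12)&(H<32)&(S>90)&(V>120),roi)
bk=big((V<50),cv2.circle(np.zeros_like(H),(289,195),26,255,-1))
for n,k in(('brass',br),('black',bk)):
    P=ray(c,k.reshape(-1,2),.068)[:,:2]; (x,y),r=cv2.minEnclosingCircle(P.astype(np.float32)); print(n,round(x,4),round(y,4),r)
pl=big((S<60)&(V>150),roi); P=ray(c,pl.reshape(-1,2),.054)
rc=cv2.minAreaRect((P[:,:2]*1000).astype(np.float32)); print('plate',rc)
base=big((H>60)&(H<100)&(V>30)&(V<110)&(S>40)); P=ray(c,base.reshape(-1,2),.012); print('base',cv2.minAreaRect((P[:,:2]*1000).astype(np.float32)))
print('dowels',ray(c,[(245,190),(409,198)],.065)[:,:2].round(4))
for n in('scene','side'):
    im2=cv2.imread(f'pics/{n}0.png'); c2=cam(n); H,S,V=cv2.split(cv2.cvtColor(im2,cv2.COLOR_BGR2HSV))
    roi2=np.zeros_like(H)
    if n=='scene': roi2[200:300,80:240]=255
    else: roi2[320:410,300:490]=255
    k=big(((H<8)|(H>172))&(S>120)&(V>60),roi2); P=ray(c2,k.reshape(-1,2),.004); print(n,'mat',cv2.minAreaRect((P[:,:2]*1000).astype(np.float32)))
    k=big((H>50)&(H<80)&(S>120)&(V>80)); P=ray(c2,k.reshape(-1,2),.032); print(n,'tray',cv2.minAreaRect((P[:,:2]*1000).astype(np.float32)),cv2.boundingRect(k))
cv2.imwrite('pics/crop0.png',cv2.resize(im[110:260,210:450],None,fx=3,fy=3,interpolation=cv2.INTER_CUBIC))
E
python3 m.py
```

```text
brass 0.613 0.0133 0.017133813351392746
black 0.5464 0.0143 0.006797752808779478
plate ((579.6035766601562, 15.987131118774414), (60.57744598388672, 192.0983123779297), 88.04161071777344)
base ((517.8386840820312, 38.64337921142578), (7.060391902923584, 17.643341064453125), 89.89327239990234)
dowels [[0.507  0.02  ]
 [0.6536 0.0129]]
scene mat ((540.3934326171875, 288.69940185546875), (190.7725067138672, 238.98898315429688), 77.90518188476562)
scene tray ((543.43798828125, -304.26373291015625), (159.8009033203125, 214.26904296875), 76.3983383178711) (355, 287, 134, 117)
side mat ((543.2162475585938, 298.72662353515625), (186.58074951171875, 236.21728515625), 78.04315948486328)
side tray ((561.0567626953125, -251.52574157714844), (228.0390625, 201.6265869140625), 77.54280090332031) (341, 218, 88, 36)
```

View pics/crop0.png

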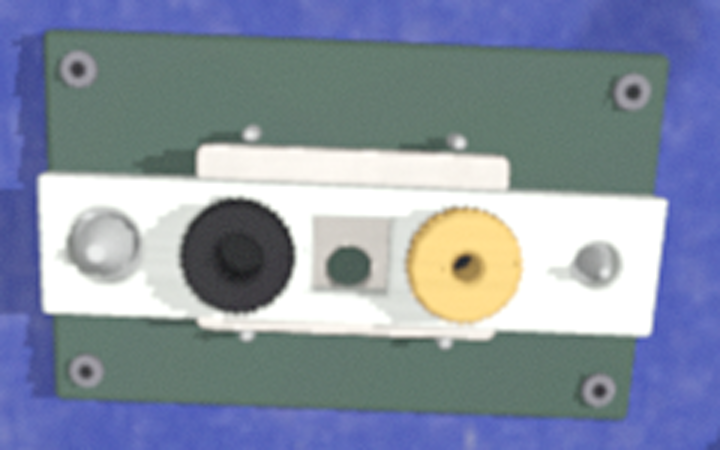

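The crop shows four corners of the drill plate, at crop (40,173), (666,199), (651,336) and (44,315). The thick dowel is on the left and the thin one on the right, with the black bush head at (238,255) and the brass one at (464,265). This is the real jig.

```bash
python3 - <<'E'
from h import *
c=cam('wrist')
f=lambda L,z: ray(c,np.array(L)/3+[210,110],z)[:,:2]
P=f([(40,173),(666,199),(651,336),(44,315)],.054); print(P.round(4),P.mean(0), cv2.minAreaRect((P*1000).astype(np.float32)))
B=f([(45,30),(668,56),(626,418),(57,398)],.012); print(B.mean(0), cv2.minAreaRect((B*1000).astype(np.float32)))
h=f([(238,255),(464.5,265)],.068); print(h, h.mean(0), np.degrees(np.arctan2(*(h[1]-h[0])[::-1])), np.linalg.norm(h[1]-h[0]))
print(f([(238-57,255),(238+57,255),(238,198),(238,312)],.068))
# tray top corners approx from scene picture
c2=cam('scene'); T=ray(c2,[(417,290),(488,325),(430,372),(356,343)],.032)[:,:2]; print('tray',T.round(3),T.mean(0))
print('tray side', ray(cam('side'),[(348,220),(430,222),(424,248),(341,243)],.032)[:,:2].mean(0))
print('oil,block base',ray(c2,[(357,243),(392,261)],0)[:,:2])
E
```

```text
[[ 0.486   0.0387]
 [ 0.6761  0.031 ]
 [ 0.6751 -0.0121]
 [ 0.4839 -0.0054]] [0.58028051 0.01304615] ((580.2667846679688, 13.31473445892334), (44.156009674072266, 191.25717163085938), 87.99787139892578)
[0.58026946 0.01360996] ((580.1946411132812, 13.773101806640625), (127.81258392333984, 207.5164031982422), 87.92062377929688)
[[0.5467383  0.01605071]
 [0.61357674 0.01310836]] [0.58015752 0.01457954] -2.52063992194446 0.066903175571548
[[ 0.52991857  0.01605815]
 [ 0.56353759  0.01605059]
 [ 0.54715523  0.03277629]
 [ 0.54630259 -0.00117773]]
tray [[ 0.657 -0.258]
 [ 0.63  -0.401]
 [ 0.48  -0.34 ]
 [ 0.479 -0.21 ]] [ 0.56158289 -0.30225975]
tray side [ 0.55709665 -0.26238021]
oil,block base [[ 0.7773722  -0.08022205]
 [ 0.75539551 -0.17314836]]
```

```bash
python3 -m handwheel '[[[0,0,0],[0,0,-1],-1],[[0,0,0],[0,0,-1],-1],[[0,0,0],[0,0,-1],-1],[[0,0,0],[0,0,-1],-1],[[0,0,0],[0,0,-1],-1],[[0,0,0],[0,0,-1],-1],[[0,0,0],[0,0,-1],-1],[[0,0,0],[0,0,-1],-1],[[0,0,0],[0,0,-1],-0.8],[[0,0,0],[0,0,-1],-0.6],[[0,0,0],[0,0,-1],-0.4],[[0,0,0],[0,0,-1],-0.4],[[0,0,0],[0,0,-1],-0.4],[[0,0,0],[0,0,-1],-0.4],[[0,0,0],[0,0,-0.6],-0.4],[[0,15,0],[0,0,0],-0.4],[[0,0,0],[0,0,0],-0.4],[[0,0,0],[0,0,0],-0.4]]' 40
python3 - <<'E'
from h import *
im,c=shot('wrist','w1.png'); print(c[3]); print(proj(c,[(.547,.0155,.068),(.6135,.013,.068),(.58,.014,.054)]))
E
```

```text
clock: 2.4
position: [0.5756, 0.0153, 0.1965]
ee_rot: [-0.0, 0.021, 1.0, -0.0]
contact_force: [0.2, 0.2, 0.3]
width: 0.0598
gripper_force: 0.0
[0.50549693 0.01736282 0.37403049]
[[321.93917848 180.78716369]
 [322.19856501 252.58321105]
 [321.79801749 213.94195953]]
```

View pics/w1.png

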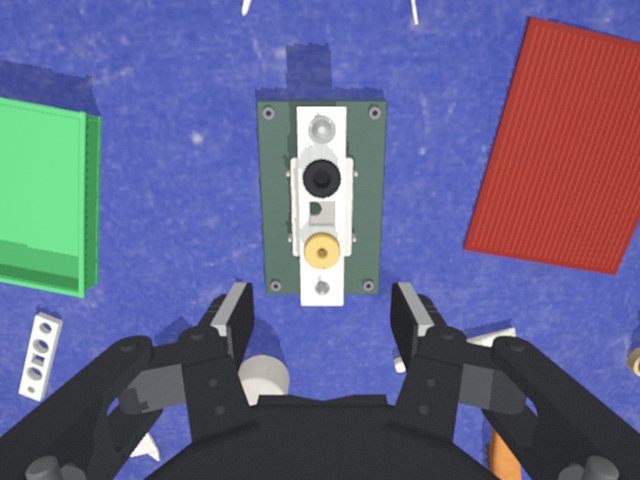

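Wrist view: black head at (321,179), brass head at (322,250), both within 2 px of prediction. Mat corners are at (464,248), (530,17) and (616,275). The tray's near rim runs from (86,112) to (82,296).

```bash
python3 - <<'E'
from h import *
c=cam('wrist'); im=cv2.imread('pics/w1.png')
H,S,V=cv2.split(cv2.cvtColor(im,cv2.COLOR_BGR2HSV))
def circ(m,uv,r=26):
    m=(m.astype(np.uint8)*255)&cv2.circle(np.zeros_like(H),uv,r,255,-1); m=cv2.morphologyEx(m,cv2.MORPH_OPEN,np.ones((3,3)))
    k=max(cv2.findContours(m,0,1)[0],key=cv2.contourArea); return cv2.minEnclosingCircle(k)
for m,uv in(((V<75)&(S<120),(321,179)),((H>12)&(H<32)&(S>80),(322,250))):
    p,r=circ(m,uv); print(p,r,ray(c,[p],.068)[0])
print('base',ray(c,[(258,101),(385,101),(378,293),(267,293)],.012)[:,:2].round(4))
print('dowels',ray(c,[(321.5,129),(322,287.5)],.065)[:,:2].round(4))
print('mat',ray(c,[(464,248),(530,17),(616,275)],.004)[:,:2].round(4))
print('tray',ray(c,[(86,112),(82,296)],.032)[:,:2].round(4))
E
```

```text
(321.1153869628906, 178.0) 18.414501190185547 [0.54456044 0.01472132 0.068     ]
(321.5303039550781, 250.2045440673828) 18.053184509277344 [0.61117251 0.01230283 0.068     ]
base [[ 0.4739 -0.0443]
 [ 0.4791  0.0799]
 [ 0.6847  0.0735]
 [ 0.6795 -0.0528]]
dowels [[0.5034 0.0168]
 [0.6503 0.0111]]
mat [[0.6374 0.1715]
 [0.4062 0.2205]
 [0.6789 0.3562]]
tray [[ 0.4768 -0.2051]
 [ 0.6663 -0.2537]]
```

```bash
python3 -m handwheel '[[[30,-1,0],[0,0,0],-0.4],[[0,0,40],[0,0,0],-0.4],[[0,0,40],[0,0,0],-0.4],[[0,0,30],[0,0,0],-0.4],[[0,0,20],[0,0,0],-0.4],[[0,0,11],[0,0,0],-0.4],[[0,0,0],[0,0,0],-0.4],[[0,0,0],[0,0,0],1],[[0,0,0],[0,0,0],1],[[0,0,0],[0,0,0],1],[[0,0,0],[0,0,0],1],[[0,0,0],[0,0,0],1]]' 40
```

```text
clock: 3.95
position: [0.5457, 0.0152, 0.0557]
ee_rot: [0.0, 0.021, 1.0, -0.0]
contact_force: [-0.3, 0.2, -0.3]
width: -0.0003
gripper_force: 0.0
```

```bash
python3 - <<'E'
from h import *
im,c=shot('wrist','w2.png'); s,_=shot('side','s2.png')
a=im[100:400,170:470]; b=cv2.resize(s[230:330,300:450],(400,300*400//450),interpolation=2); b=cv2.resize(b,(450,300))
cv2.imwrite('pics/c2.png',np.hstack([a,b]))
E
```

```text
(no output)
```

View pics/c2.png

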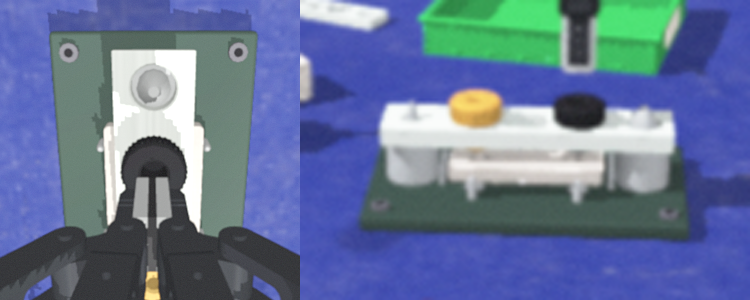

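```bash
python3 - <<'E'
from h import *
st=state(); print(st['position'],st['width'],st['contact_force'],st['qpos'])
cw=cam('wrist');cs=cam('side')
for P in [(.5457,.0152,.0557),(.5457,.0152,.068),(.5457,.0152,.09)]: print(P,proj(cw,P),proj(cs,P))
for z in(.05,.07,.09,.11): print(z,ray(cs,[(392,253)],z),ray(cw,[(323,280)],z))
s=cv2.imread('pics/s2.png'); cv2.imwrite('pics/c3.png',cv2.resize(s[180:310,320:450],(600,600),interpolation=2))
E
```

```text
[0.54566397 0.01524981 0.05565308] -0.00013881245534157094 [ 1.18154121e-01  1.22904717e-04 -1.51411319e-01] [-9.95498184e-02  3.49496149e-01  1.77737047e+00  1.58615154e-05
  1.01460322e+00 -1.62851092e+00]
(0.5457, 0.0152, 0.0557) [[323.5513878  265.59818047]] [[393.0868798  267.23550734]]
(0.5457, 0.0152, 0.068) [[323.65154167 274.49307502]] [[393.19507823 261.4481823 ]]
(0.5457, 0.0152, 0.09) [[323.86775429 293.71571731]] [[393.38820368 250.98576863]]
0.05 [[ 0.54569796 -0.07747463  0.05      ]] [[0.55671871 0.01446753 0.05      ]]
0.07 [[ 0.54716967 -0.02565085  0.07      ]] [[0.54784983 0.01477448 0.07      ]]
0.09 [[0.54864138 0.02617292 0.09      ]] [[0.53898096 0.01508143 0.09      ]]
0.11 [[0.5501131 0.0779967 0.11     ]] [[0.53011208 0.01538838 0.11      ]]
```

View pics/c3.png

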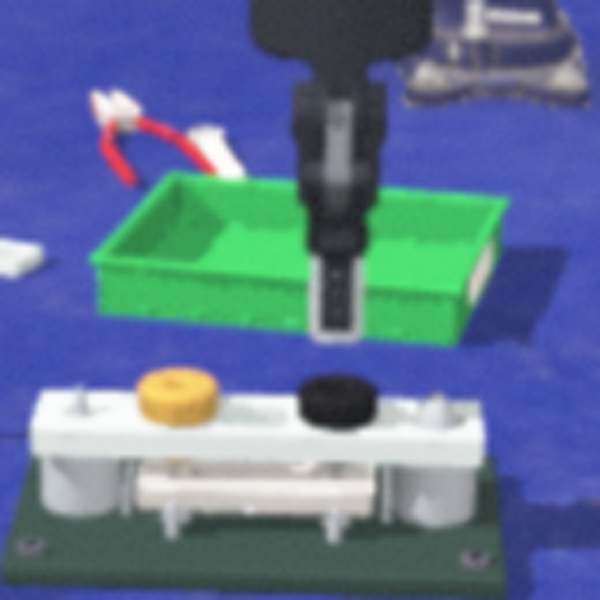

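Side view: the shut fingertips end at (393,254), about 28 mm above the black head at (393,267), so they closed above it. I'll open and see where the tips stand when part open.

```bash
python3 -m handwheel '[[[0,0,0],[0,0,0],-0.4],[[0,0,0],[0,0,0],-0.4],[[0,0,0],[0,0,0],-0.4],[[0,0,0],[0,0,0],-0.4],[[0,0,0],[0,0,0],-0.4]]' 40
python3 - <<'E'
from h import *
im,c=shot('wrist','w3.png'); s,_=shot('side','s3.png')
a=im[100:400,170:470]; b=cv2.resize(s[180:310,320:450],(300,300),interpolation=2)
cv2.imwrite('pics/c4.png',cv2.resize(np.hstack([a,b]),(800,400)))
E
```

```text
clock: 4.68
position: [0.5457, 0.0152, 0.0556]
ee_rot: [0.0, 0.021, 1.0, -0.0]
contact_force: [-0.4, 0.3, 0.4]
width: 0.0599
gripper_force: 0.0
```

View pics/c4.png

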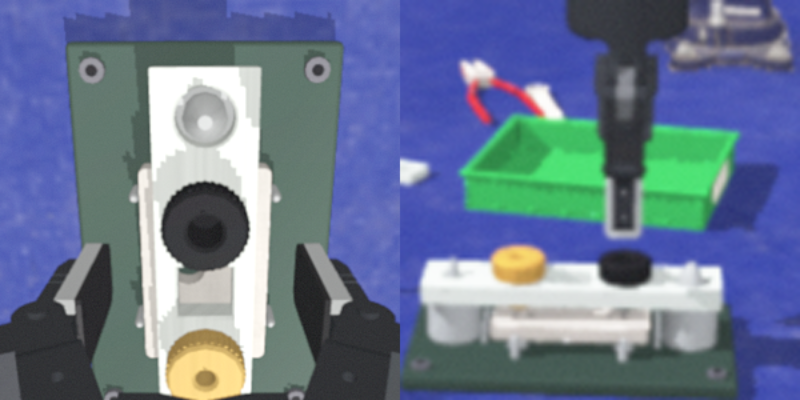

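The part-open tips (side panel (623,237)) also sit about 28 mm above the head, so the real fingertips end roughly 28 mm short of the reported TCP. I'll go lower in small steps and watch the force.

```bash
python3 -m handwheel '[[[0,0,8],[0,0,0],-0.4],[[0,0,7],[0,0,0],-0.4],[[0,0,7],[0,0,0],-0.4],[[0,0,0],[0,0,0],-0.4],[[0,0,0],[0,0,0],-0.4]]' 40
python3 - <<'E'
from h import *
im,c=shot('wrist','w4.png'); s,_=shot('side','s4.png')
a=im[100:400,170:470]; b=cv2.resize(s[200:300,340:440],(300,300),interpolation=2)
cv2.imwrite('pics/c5.png',cv2.resize(np.hstack([a,b]),(800,400)))
E
```

```text
clock: 5.4
position: [0.5458, 0.0152, 0.0336]
ee_rot: [0.0, 0.021, 1.0, 0.0]
contact_force: [0.4, 0.2, 0.1]
width: 0.0595
gripper_force: 0.0
```

View pics/c5.png

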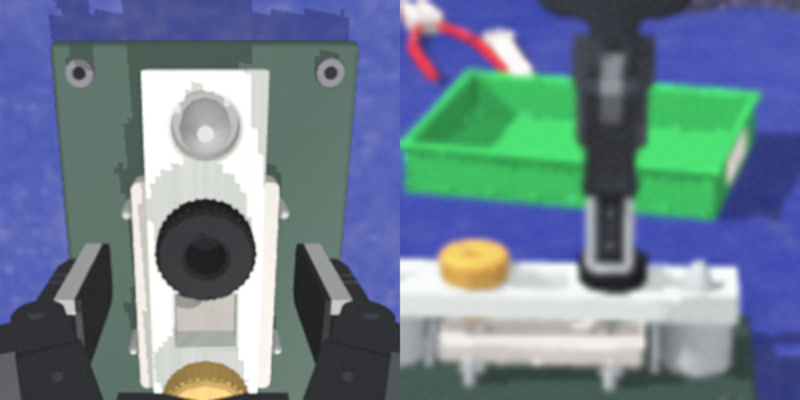

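```bash
python3 -m handwheel '[[[0,0,7],[0,0,0],-0.4],[[0,0,0],[0,0,0],-0.4],[[0,0,0],[0,0,0],0],[[0,0,0],[0,0,0],1],[[0,0,0],[0,0,0],1],[[0,0,0],[0,0,0],1],[[0,0,0],[0,0,0],1]]' 40
```

```text
clock: 6.38
position: [0.5458, 0.0152, 0.027]
ee_rot: [0.0, 0.021, 1.0, -0.0]
contact_force: [-1.8, 0.0, 5.4]
width: 0.0324
gripper_force: 39.6
```

```bash
python3 -m handwheel '[[[0,0,-5],[0,0,0],1],[[0,0,-10],[0,0,0],1],[[0,0,-25],[0,0,0],1],[[0,0,-40],[0,0,0],1],[[0,0,-20],[0,0,0],1],[[6,38,0],[0,0,0],1],[[6,38,0],[0,0,0],1],[[6,38,0],[0,0,0],1],[[6,38,0],[0,0,0],1],[[6,38,0],[0,0,0],1],[[6,38,0],[0,0,0],1],[[6,38,0],[0,0,0],1],[[7,37,0],[0,0,0],1],[[7,37,0],[0,0,0],1],[[0,0,0],[0,0,0],1],[[0,0,0],[0,0,0],1]]' 40
python3 - <<'E'
from h import *
im,c=shot('wrist','w5.png'); s,_=shot('side','s5.png')
cv2.imwrite('pics/c6.png',cv2.resize(np.hstack([im[100:440,150:490],s[140:480,200:540]]),(800,400)))
E
```

```text
clock: 8.38
position: [0.5038, 0.3568, 0.1266]
ee_rot: [-0.0, 0.021, 1.0, -0.001]
contact_force: [-0.0, 0.4, -1.3]
width: 0.0322
gripper_force: 40.0
```

View pics/c6.png

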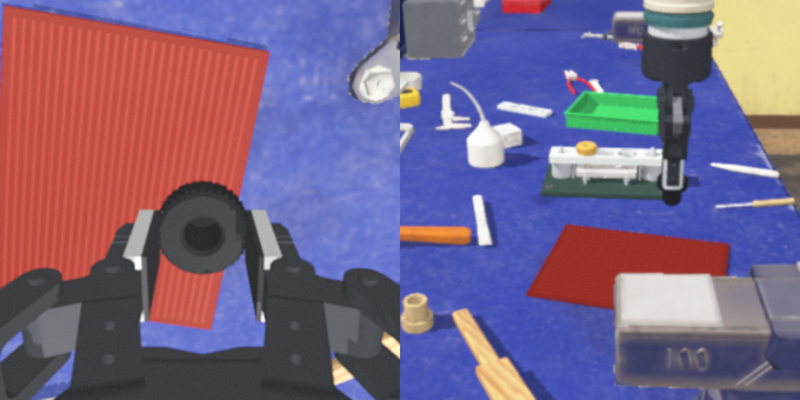

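The bush is held upright and centred (wrist (322,297), where a bush centred on the TCP should appear). Lowering it to the mat.

```bash
python3 -m handwheel '[[[0,0,40],[0,0,0],1],[[0,0,40],[0,0,0],1],[[0,0,28],[0,0,0],1],[[0,0,12],[0,0,0],1],[[0,0,5],[0,0,0],1],[[0,0,3],[0,0,0],1],[[0,0,0],[0,0,0],1],[[0,0,0],[0,0,0],1]]' 40
```

```text
clock: 9.48
position: [0.5045, 0.3576, -0.0006]
ee_rot: [0.001, 0.021, 1.0, 0.0]
contact_force: [-0.6, -0.2, -0.4]
width: 0.0323
gripper_force: 40.0
```

```bash
python3 -m handwheel '[[[0,0,1],[0,0,0],1],[[0,0,0],[0,0,0],0],[[0,0,0],[0,0,0],-0.4],[[0,0,0],[0,0,0],-0.4],[[0,0,0],[0,0,0],-0.4],[[0,0,-10],[0,0,0],-0.4],[[0,0,-40],[0,0,0],-0.4],[[0,0,-40],[0,0,0],-0.4],[[0,0,-38],[0,0,0],-0.4],[[0,0,0],[0,0,0],-0.4]]' 40
python3 - <<'E'
from h import *
im,c=shot('wrist','w6.png')
H,S,V=cv2.split(cv2.cvtColor(im,cv2.COLOR_BGR2HSV))
uv=proj(c,[(.5045,.3576,.038)])[0]; print(uv)
m=((V<80)&(S<120)).astype(np.uint8)*255; m&=cv2.circle(np.zeros_like(m),tuple(int(v) for v in uv),34,255,-1)
k=max(cv2.findContours(cv2.morphologyEx(m,cv2.MORPH_OPEN,np.ones((3,3))),0,1)[0],key=cv2.contourArea); p,r=cv2.minEnclosingCircle(k); print(p,r,ray(c,[p],.038))
E
```

```text
clock: 10.72
position: [0.5064, 0.3587, 0.1302]
ee_rot: [0.004, 0.021, 1.0, 0.002]
contact_force: [0.4, 0.2, -0.6]
width: 0.0599
gripper_force: 0.0
[321.13367161 219.77477335]
(319.0, 216.0) 20.61562728881836 [[0.50133994 0.35603894 0.038     ]]
```

```bash
python3 -m handwheel '[[[-13,-38,0],[0,0,0],-0.4],[[-13,-38,0],[0,0,0],-0.4],[[-14,-38,0],[0,0,0],-0.4],[[-14,-38,0],[0,0,0],-0.4],[[-14,-38,0],[0,0,0],-0.4],[[-14,-38,0],[0,0,0],-0.4],[[-14,-38,0],[0,0,0],-0.4],[[-14,-38,0],[0,0,0],-0.4],[[-12,-36,0],[0,0,0],-0.4],[[0,0,0],[0,0,0],-0.4],[[0,0,0],[0,0,0],-0.4]]' 40; python3 -c "
from h import *
s=state();print(s['position'],s['ee_rot'])"
```

```text
clock: 12.15
position: [0.6106, 0.0129, 0.1245]
ee_rot: [-0.001, 0.021, 1.0, 0.0]
contact_force: [0.3, 0.8, -0.5]
width: 0.0597
gripper_force: 0.0
[0.61056787 0.01285856 0.12449487] [-1.27825383e-03  2.12024549e-02  9.99774295e-01  4.25515970e-04]
```

```bash
python3 -m handwheel '[[[-1,0,35],[0,0,0],-0.4],[[0,0,30],[0,0,0],-0.4],[[0,0,20],[0,0,0],-0.4],[[0,0,11],[0,0,0],-0.4],[[0,0,0],[0,0,0],-0.4],[[0,0,0],[0,0,0],0],[[0,0,0],[0,0,0],1],[[0,0,0],[0,0,0],1],[[0,0,0],[0,0,0],1]]' 40
```

```text
clock: 13.28
position: [0.6135, 0.0126, 0.0311]
ee_rot: [0.001, 0.021, 1.0, 0.0]
contact_force: [-1.9, 0.8, 5.6]
width: 0.0313
gripper_force: 39.4
```

```bash
python3 -m handwheel '[[[0,0,-5],[0,0,0],1],[[0,0,-10],[0,0,0],1],[[0,0,-25],[0,0,0],1],[[0,0,-40],[0,0,0],1],[[0,0,-20],[0,0,0],1],[[3,36,0],[0,0,0],1],[[3,36,0],[0,0,0],1],[[3,36,0],[0,0,0],1],[[3,36,0],[0,0,0],1],[[3,36,0],[0,0,0],1],[[3,36,0],[0,0,0],1],[[3,36,0],[0,0,0],1],[[2,36,0],[0,0,0],1],[[2,36,0],[0,0,0],1],[[0,0,0],[0,0,0],1],[[0,0,0],[0,0,0],1]]' 40
python3 - <<'E'
from h import *
im,c=shot('wrist','w7.png'); s=state(); print(s['position'],proj(c,[s['position']+np.array([0,0,.037])]))
H,S,V=cv2.split(cv2.cvtColor(im,cv2.COLOR_BGR2HSV))
m=((H>12)&(H<32)&(S>80)).astype(np.uint8)*255; m[:200]=0;m[400:]=0;m[:,:240]=0;m[:,400:]=0
k=max(cv2.findContours(cv2.morphologyEx(m,cv2.MORPH_OPEN,np.ones((3,3))),0,1)[0],key=cv2.contourArea); print(cv2.minEnclosingCircle(k),cv2.fitEllipse(k))
E
```

```text
clock: 15.28
position: [0.601, 0.3366, 0.1296]
ee_rot: [-0.0, 0.021, 1.0, -0.001]
contact_force: [-0.6, 0.2, -1.0]
width: 0.0309
gripper_force: 39.8
[0.60112526 0.33620403 0.12962356] [[322.9450853  296.65583132]]
((322.0, 290.52630615234375), 40.05287170410156) ((321.7408752441406, 289.7295227050781), (74.65278625488281, 77.21634674072266), 175.6721649169922)
```

```bash
python3 -m handwheel '[[[0,0,40],[0,0,0],1],[[0,0,40],[0,0,0],1],[[0,0,28],[0,0,0],1],[[0,0,12],[0,0,0],1],[[0,0,5],[0,0,0],1],[[0,0,2],[0,0,0],1],[[0,0,0],[0,0,0],1],[[0,0,0],[0,0,0],1]]' 40
```

```text
clock: 16.32
position: [0.6017, 0.3375, 0.0036]
ee_rot: [0.001, 0.021, 1.0, 0.0]
contact_force: [-0.3, -0.9, -0.8]
width: 0.0308
gripper_force: 39.8
```

```bash
python3 -m handwheel '[[[0,0,2],[0,0,0],1],[[0,0,0],[0,0,0],0],[[0,0,0],[0,0,0],-0.4],[[0,0,0],[0,0,0],-0.5],[[0,0,0],[0,0,0],-0.5],[[0,0,-10],[0,0,0],-0.5],[[0,0,-40],[0,0,0],-0.5],[[0,0,-40],[0,0,0],-0.5],[[0,0,-36],[0,0,0],-0.5],[[1,-36,0],[0,0,0],-0.5],[[1,-36,0],[0,0,0],-0.5],[[1,-36,0],[0,0,0],-0.5],[[1,-36,0],[0,0,0],-0.5],[[1,-36,0],[0,0,0],-0.5],[[1,-36,0],[0,0,0],-0.5],[[1,-36,0],[0,0,0],-0.5],[[1,-36,0],[0,0,0],-0.5],[[1,-36,0],[0,0,0],-0.5],[[0,0,0],[0,0,0],-0.5]]' 40
python3 - <<'E'
from h import *
im,c=shot('wrist','w8.png'); s,c2=shot('scene','sc8.png'); print(state()['position'])
cv2.imwrite('pics/c7.png',np.hstack([cv2.resize(im,(400,300)),cv2.resize(s[150:350,80:346],(400,300))]))
E
```

```text
clock: 18.7
position: [0.5787, 0.0116, 0.1275]
ee_rot: [0.001, 0.023, 1.0, -0.0]
contact_force: [0.6, 0.0, 0.1]
width: 0.0641
gripper_force: 0.0
[0.57881713 0.01391389 0.12726082]
```

View pics/c7.png

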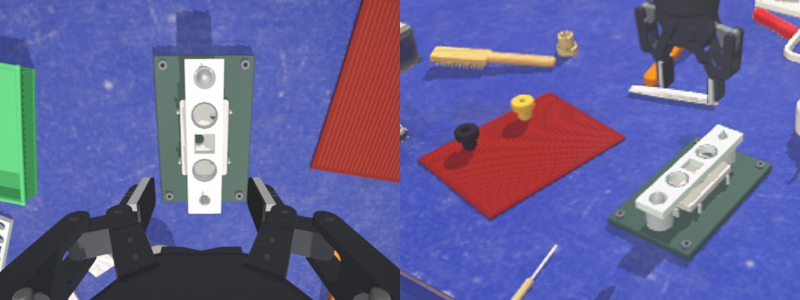

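Both bushes stand on the mat (black at (467,135), brass at (522,105)), and the drill plate is still on its dowels with both bush holes empty. Gripping it now.

```bash
python3 -m handwheel '[[[0,0,40],[0,0,0],-0.5],[[0,0,35],[0,0,0],-0.5],[[0,0,25],[0,0,0],-0.5],[[0,0,12],[0,0,0],-0.5],[[0,0,7],[0,0,0],-0.5],[[0,0,0],[0,0,0],-0.5],[[0,0,0],[0,0,0],0],[[0,0,0],[0,0,0],1],[[0,0,0],[0,0,0],1],[[0,0,0],[0,0,0],1]]' 60
```

```text
clock: 20.05
position: [0.5796, 0.0139, 0.009]
ee_rot: [0.001, 0.021, 1.0, 0.0]
contact_force: [-0.3, 1.2, 6.9]
width: 0.0403
gripper_force: 61.7
```

```bash
python3 -m handwheel '[[[0,0,-4],[0,0,0],1],[[0,0,-10],[0,0,0],1],[[0,0,-20],[0,0,0],1],[[0,0,-30],[0,0,0],1],[[0,0,-16],[0,0,0],1],[[8,33,0],[0,0,0],1],[[10,38,0],[0,0,0],1],[[10,38,0],[0,0,0],1],[[10,38,0],[0,0,0],1],[[10,38,0],[0,0,0],1],[[10,38,0],[0,0,0],1],[[0,3,0],[0,0,0],1],[[0,0,0],[0,0,0],1],[[0,0,0],[0,0,0],1]]' 60
python3 - <<'E'
from h import *
s=state(); print(s['position'])
im,c=shot('wrist','w9.png'); shot('side','s9.png')
H,S,V=cv2.split(cv2.cvtColor(im,cv2.COLOR_BGR2HSV))
m=((S<60)&(V>150)).astype(np.uint8)*255
m=cv2.morphologyEx(m,cv2.MORPH_OPEN,np.ones((5,5)))
k=max(cv2.findContours(m,0,1)[0],key=cv2.contourArea); print(cv2.boundingRect(k)); 
P=ray(c,k.reshape(-1,2),s['position'][2]+.045)[:,:2]; print(cv2.minAreaRect((P*1000).astype(np.float32)))
E
```

```text
clock: 21.8
position: [0.5302, 0.241, 0.0874]
ee_rot: [-0.0, 0.021, 1.0, -0.0]
contact_force: [0.1, -0.3, -4.5]
width: 0.04
gripper_force: 61.5
[0.53023669 0.24095624 0.08743395]
(261, 58, 122, 337)
((505.6263122558594, 240.949951171875), (42.77442169189453, 140.8671875), 87.75483703613281)
```

```bash
python3 -m handwheel '[[[0,0,35],[0,0,0],1],[[0,0,35],[0,0,0],1],[[0,0,25],[0,0,0],1],[[0,0,10],[0,0,0],1],[[0,0,5],[0,0,0],1],[[0,0,4],[0,0,0],1],[[0,0,0],[0,0,0],1],[[0,0,0],[0,0,0],1]]' 60
```

```text
clock: 22.9
position: [0.5307, 0.2423, -0.0257]
ee_rot: [0.001, 0.021, 1.0, 0.0]
contact_force: [0.7, 0.1, -4.2]
width: 0.0401
gripper_force: 61.4
```

```bash
python3 -m handwheel '[[[0,0,2],[0,0,0],1],[[0,0,1],[0,0,0],1],[[0,0,0],[0,0,0],1]]' 60
```

```text
clock: 23.28
position: [0.5302, 0.2421, -0.029]
ee_rot: [0.0, 0.021, 1.0, 0.0]
contact_force: [-0.0, -0.4, 0.9]
width: 0.0399
gripper_force: 61.9
```

```bash
python3 -m handwheel '[[[0,0,0],[0,0,0],0],[[0,0,0],[0,0,0],-0.5],[[0,0,0],[0,0,0],-0.5],[[0,0,0],[0,0,0],-0.5],[[0,0,-10],[0,0,0],-0.5],[[0,0,-40],[0,0,0],-0.5],[[0,0,-40],[0,0,0],-0.5],[[0,0,-35],[0,0,0],-0.7],[[-9,-36,0],[0,0,0],-1],[[-10,-38,0],[0,0,0],-1],[[-10,-38,0],[0,0,0],-1],[[-10,-38,0],[0,0,0],-1],[[-10,-38,0],[0,0,0],-1],[[-10,-38,0],[0,0,0],-1],[[0,0,0],[0,0,0],-1],[[0,0,0],[0,0,0],-1]]' 60
python3 - <<'E'
from h import *
s=state(); print(s['position'])
im,c=shot('wrist','w10.png')
cv2.imwrite('pics/c8.png',im)
print(proj(c,[(.579,.014,.032)]))
E
```

```text
clock: 25.28
position: [0.5794, 0.0141, 0.096]
ee_rot: [0.0, 0.021, 1.0, 0.0]
contact_force: [-0.3, 1.1, 0.7]
width: 0.0851
gripper_force: 0.0
[0.57941196 0.01406183 0.09598626]
[[323.08636613 232.16174372]]
```

View pics/c8.png

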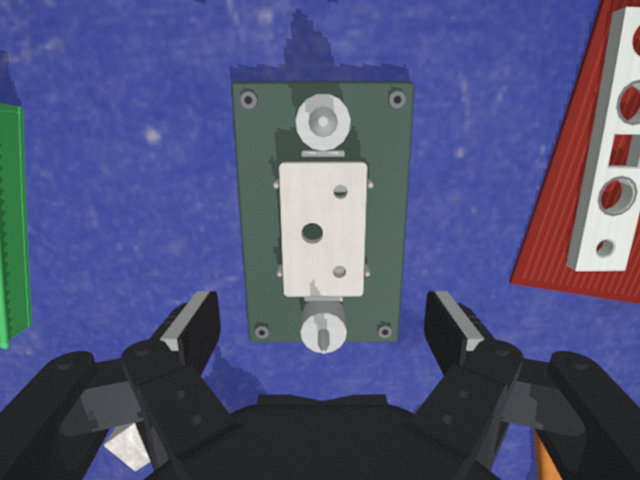

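The drilled plate lies uncovered at (324,229), with its nest pins at the sides. The drill plate is flat on the mat at right. Gripping the workpiece.

```bash
python3 -m handwheel '[[[0,0,35],[0,0,0],-1],[[0,0,35],[0,0,0],-1],[[0,0,25],[0,0,0],-1],[[0,0,12],[0,0,0],-1],[[0,0,5],[0,0,0],-1],[[0,0,0],[0,0,0],-1],[[0,0,0],[0,0,0],-0.6],[[0,0,0],[0,0,0],1],[[0,0,0],[0,0,0],1],[[0,0,0],[0,0,0],1]]' 60
```

```text
clock: 26.58
position: [0.5806, 0.0138, -0.0149]
ee_rot: [0.001, 0.021, 1.0, -0.0]
contact_force: [-0.7, 0.0, 5.8]
width: 0.0576
gripper_force: 64.6
```

```bash
python3 -m handwheel '[[[0,0,-4],[0,0,0],1],[[0,0,-10],[0,0,0],1],[[0,0,-25],[0,0,0],1],[[0,0,-35],[0,0,0],1],[[1,-31,-10],[0,0,0],1],[[1,-36,0],[0,0,0],1],[[2,-36,0],[0,0,0],1],[[2,-36,0],[0,0,0],1],[[2,-36,0],[0,0,0],1],[[2,-36,0],[0,0,0],1],[[2,-36,0],[0,0,0],1],[[1,-36,0],[0,0,0],1],[[1,-34,0],[0,0,0],1],[[0,0,0],[0,0,1],1],[[0,0,0],[0,0,1],1],[[0,0,0],[0,0,0],1],[[0,0,0],[0,0,0],1]]' 60
python3 - <<'E'
from h import *
s=state(); print(s['position'],s['ee_rot'])
im,c=shot('wrist','w11.png')
H,S,V=cv2.split(cv2.cvtColor(im,cv2.COLOR_BGR2HSV))
m=((H>50)&(H<80)&(S>120)&(V>60)).astype(np.uint8)*255
k=max(cv2.findContours(m,0,1)[0],key=cv2.contourArea)
h=cv2.convexHull(k); q=cv2.approxPolyDP(h,8,True).reshape(-1,2); print(q.tolist()); print(ray(c,q,.032)[:,:2].round(3).tolist())
E
```

```text
clock: 28.7
position: [0.5523, -0.3022, 0.0677]
ee_rot: [-0.0, 0.125, 0.992, 0.0]
contact_force: [-0.4, 0.4, -2.2]
width: 0.058
gripper_force: 64.9
[ 0.55228265 -0.30220663  0.06774704] [-6.00605137e-06  1.24550078e-01  9.92213323e-01  1.17659604e-06]
[[452, 86], [433, 306], [207, 310], [183, 87]]
[[0.478, -0.207], [0.613, -0.24], [0.578, -0.391], [0.44, -0.357]]
```

```bash
python3 -m handwheel '[[[0,0,35],[0,0,0],1],[[0,0,30],[0,0,0],1],[[0,0,20],[0,0,0],1],[[0,0,8],[0,0,0],1],[[0,0,4],[0,0,0],1],[[0,0,2],[0,0,0],1],[[0,0,0],[0,0,0],1]]' 60
```

```text
clock: 29.62
position: [0.5528, -0.3026, -0.0307]
ee_rot: [0.001, 0.125, 0.992, -0.0]
contact_force: [-0.2, 0.6, -2.0]
width: 0.0576
gripper_force: 64.9
```

```bash
python3 -m handwheel '[[[0,0,1],[0,0,0],1],[[0,0,1],[0,0,0],1],[[0,0,0],[0,0,0],1]]' 60
```

```text
clock: 30.0
position: [0.5526, -0.3025, -0.0328]
ee_rot: [0.0, 0.125, 0.992, -0.0]
contact_force: [-0.6, 0.4, 2.0]
width: 0.0576
gripper_force: 65.3
```

```bash
python3 -m handwheel '[[[0,0,0],[0,0,0],-0.6],[[0,0,0],[0,0,0],-0.9],[[0,0,0],[0,0,0],-0.9],[[0,0,0],[0,0,0],-0.9],[[0,0,-10],[0,0,0],-0.9],[[0,0,-40],[0,0,0],-0.9],[[0,0,-40],[0,0,0],-0.9],[[0,0,-40],[0,0,0],-0.9],[[0,0,0],[0,0,-1],-0.7],[[0,0,0],[0,0,-1],-0.5],[[0,0,0],[0,0,0],-0.5]]' 60
python3 - <<'E'
from h import *
s=state(); print(s['position'],s['ee_rot'])
im,c=shot('wrist','w12.png')
H,S,V=cv2.split(cv2.cvtColor(im,cv2.COLOR_BGR2HSV))
m=((S<60)&(V>140)).astype(np.uint8)*255; m=cv2.morphologyEx(m,cv2.MORPH_OPEN,np.ones((5,5)))
for k in cv2.findContours(m,0,1)[0]:
    if cv2.contourArea(k)>3000: print(cv2.boundingRect(k),cv2.minAreaRect((ray(c,k.reshape(-1,2),.014)[:,:2]*1000).astype(np.float32)))
E
python3 -m handwheel '[[[3,33,0],[0,0,0],-0.5],[[4,42,0],[0,0,0],-0.5],[[4,42,0],[0,0,0],-0.5],[[4,42,0],[0,0,0],-0.5],[[4,42,0],[0,0,0],-0.5],[[4,42,0],[0,0,0],-0.5],[[4,42,0],[0,0,0],-0.5],[[3,43,0],[0,0,0],-0.5],[[3,43,0],[0,0,0],-0.5],[[3,43,0],[0,0,0],-0.5],[[3,43,0],[0,0,0],-0.5],[[3,43,0],[0,0,0],-0.5],[[3,43,0],[0,0,0],-0.5],[[0,0,0],[0,0,0],-0.5],[[0,0,0],[0,0,0],-0.5]]' 60
```

```text
clock: 31.38
position: [0.5525, -0.3024, 0.0974]
ee_rot: [0.0, 0.022, 1.0, -0.0]
contact_force: [0.1, 0.6, 1.4]
width: 0.0639
gripper_force: 0.0
[ 0.5524671  -0.30240847  0.0974363 ] [ 4.48856485e-04  2.15360600e-02  9.99767930e-01 -2.89287830e-04]
(274, 153, 101, 137) ((551.5208740234375, -303.2171630859375), (60.60100173950195, 100.83607482910156), 75.72406768798828)
clock: 33.3
position: [0.5299, 0.2417, 0.0965]
ee_rot: [-0.0, 0.021, 1.0, -0.0]
contact_force: [0.1, -1.0, 0.2]
width: 0.0639
gripper_force: 0.0
```

```bash
python3 -m handwheel '[[[0,0,40],[0,0,0],-0.5],[[0,0,40],[0,0,0],-0.5],[[0,0,25],[0,0,0],-0.5],[[0,0,12],[0,0,0],-0.5],[[0,0,6],[0,0,0],-0.5],[[0,0,1],[0,0,0],-0.5],[[0,0,0],[0,0,0],0],[[0,0,0],[0,0,0],1],[[0,0,0],[0,0,0],1],[[0,0,0],[0,0,0],1]]' 60
```

```text
clock: 34.55
position: [0.5309, 0.2422, -0.026]
ee_rot: [0.001, 0.021, 1.0, 0.0]
contact_force: [-0.8, -0.4, 7.1]
width: 0.0398
gripper_force: 60.5
```

```bash
python3 -m handwheel '[[[0,0,-4],[0,0,0],1],[[0,0,-10],[0,0,0],1],[[0,0,-25],[0,0,0],1],[[0,0,-35],[0,0,0],1],[[0,0,-21],[0,0,0],1],[[-9,-36,0],[0,0,0],1],[[-10,-38,0],[0,0,0],1],[[-10,-38,0],[0,0,0],1],[[-10,-38,0],[0,0,0],1],[[-10,-38,0],[0,0,0],1],[[-10,-38,0],[0,0,0],1],[[0,0,0],[0,0,0],1],[[0,0,0],[0,0,0],1],[[0,0,0],[0,0,0],1]]' 60
python3 - <<'E'
from h import *
s=state(); print(s['position'],s['ee_rot'])
im,c=shot('wrist','w13.png')
H,S,V=cv2.split(cv2.cvtColor(im,cv2.COLOR_BGR2HSV))
m=((S<60)&(V>150)).astype(np.uint8)*255; m=cv2.morphologyEx(m,cv2.MORPH_OPEN,np.ones((5,5))); m[:,:200]=0; m[:,450:]=0
k=max(cv2.findContours(m,0,1)[0],key=cv2.contourArea)
P=ray(c,k.reshape(-1,2),s['position'][2]+.042)[:,:2]; r=cv2.minAreaRect((P*1000).astype(np.float32)); print(cv2.boundingRect(k),r)
cv2.imwrite('pics/c9.png',im)
E
```

```text
clock: 36.3
position: [0.5791, 0.0148, 0.0676]
ee_rot: [-0.0, 0.02, 1.0, 0.0]
contact_force: [-0.1, 0.1, -3.9]
width: 0.0399
gripper_force: 61.5
[0.57907948 0.01482075 0.06757276] [-2.92653366e-04  2.04508588e-02  9.99790794e-01  2.10626009e-04]
(262, 57, 120, 344) ((557.08544921875, 14.638284683227539), (42.86603546142578, 147.6461944580078), 87.80996704101562)
```

View pics/c9.png

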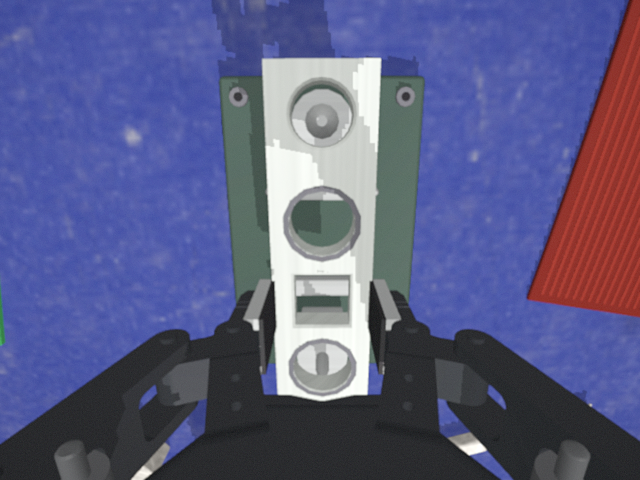

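```bash
python3 - <<'E'
from h import *
c=cam('wrist')
print(ray(c,[(321.5,112),(322,223)],.1096), ray(c,[(321.5,121)],.065), ray(c,[(237,97),(405,97)],.012))
E
```

```text
[[0.50209636 0.01689465 0.1096    ]
 [0.54435502 0.01538098 0.1096    ]] [[0.50401646 0.01676498 0.065     ]] [[ 0.48574532 -0.0357467   0.012     ]
 [ 0.490017    0.06981819  0.012     ]]
```

```bash
python3 -m handwheel '[[[-1.5,-0.5,10],[0,0,0],1],[[0,0,15],[0,0,0],1],[[0,0,8],[0,0,0],1],[[0,0,6],[0,0,0],1],[[0,0,5],[0,0,0],1],[[0,0,4],[0,0,0],1],[[0,0,0],[0,0,0],1]]' 60
```

```text
clock: 37.22
position: [0.581, 0.0132, 0.0195]
ee_rot: [-0.0, 0.021, 1.0, 0.0]
contact_force: [-0.6, 0.6, -3.9]
width: 0.0399
gripper_force: 61.5
```

Both dowels are well into the holes with no contact force, so I'll continue down.

```bash
python3 -m handwheel '[[[0,0,3],[0,0,0],1],[[0,0,2],[0,0,0],1],[[0,0,2],[0,0,0],1],[[0,0,1],[0,0,0],1],[[0,0,0],[0,0,0],1]]' 60
```

```text
clock: 37.85
position: [0.5811, 0.0132, 0.012]
ee_rot: [0.0, 0.021, 1.0, -0.0]
contact_force: [-1.2, -0.2, 0.2]
width: 0.0399
gripper_force: 61.9
```

```bash
python3 -m handwheel '[[[0,0,0],[0,0,0],0],[[0,0,0],[0,0,0],-0.5],[[0,0,0],[0,0,0],-0.5],[[0,0,0],[0,0,0],-0.5],[[0,0,-10],[0,0,0],-0.5],[[0,0,-35],[0,0,0],-0.5],[[0,0,-40],[0,0,0],-0.5],[[0,0,-30],[0,0,0],-0.5],[[0,0,0],[0,0,0],-0.5],[[0,0,0],[0,0,0],-0.5]]' 40
cat > plate.py <<'E'
from h import *
s=state(); print(s['position'])
im,c=shot('wrist','wp.png')
H,S,V=cv2.split(cv2.cvtColor(im,cv2.COLOR_BGR2HSV))
m=((S<60)&(V>150)).astype(np.uint8)*255; m=cv2.morphologyEx(m,cv2.MORPH_OPEN,np.ones((3,3))); m[:,:200]=0; m[:,450:]=0
k=max(cv2.findContours(m,0,1)[0],key=cv2.contourArea)
print(cv2.boundingRect(k),cv2.minAreaRect((ray(c,k.reshape(-1,2),.054)[:,:2]*1000).astype(np.float32)))
E
python3 plate.py
```

```text
clock: 39.1
position: [0.5805, 0.0133, 0.1262]
ee_rot: [-0.0, 0.021, 1.0, 0.0]
contact_force: [0.0, -0.1, 0.4]
width: 0.0639
gripper_force: 0.0
[0.58046816 0.01333122 0.1262279 ]
(289, 93, 65, 250) ((580.7557373046875, 12.265253067016602), (43.768470764160156, 191.25115966796875), 87.73323059082031)
```

```bash
python3 -m handwheel '[[[-1,36,0],[0,0,0],-0.4],[[-1,36,0],[0,0,0],-0.4],[[-1,36,0],[0,0,0],-0.4],[[-1,36,0],[0,0,0],-0.4],[[-1,36,0],[0,0,0],-0.4],[[-1,36,0],[0,0,0],-0.4],[[-1,36,0],[0,0,0],-0.4],[[0,36,0],[0,0,0],-0.4],[[0,36,0],[0,0,0],-0.4],[[0,0,0],[0,0,0],-0.4],[[0,0,0],[0,0,0],-0.4]]' 40
cat > bush.py <<'E'
from h import *
s=state(); print(s['position'],s['ee_rot'])
im,c=shot('wrist','wb.png')
H,S,V=cv2.split(cv2.cvtColor(im,cv2.COLOR_BGR2HSV))
for n,m,P0 in(('brass',(H>12)&(H<32)&(S>80),(.602,.337,.038)),('black',(V<80)&(S<120),(.502,.3565,.038))):
    uv=proj(c,[P0])[0]
    if not(0<uv[0]<640 and 0<uv[1]<300): continue
    m=m.astype(np.uint8)*255; m&=cv2.circle(np.zeros_like(m),tuple(int(v) for v in uv),36,255,-1)
    k=max(cv2.findContours(cv2.morphologyEx(m,cv2.MORPH_OPEN,np.ones((3,3))),0,1)[0],key=cv2.contourArea)
    p,r=cv2.minEnclosingCircle(k); print(n,uv,p,r,ray(c,[p],.038))
E
python3 bush.py
```

```text
clock: 40.52
position: [0.6009, 0.3358, 0.1251]
ee_rot: [-0.001, 0.021, 1.0, -0.001]
contact_force: [0.0, -0.4, 0.8]
width: 0.0603
gripper_force: 0.0
[0.60087925 0.3358269  0.12510843] [-0.00118438  0.0207924   0.9997826  -0.0010111 ]
brass [324.93083063 226.0552747 ] (324.0, 224.0) 22.8474178314209 [[0.600305   0.33633595 0.038     ]]
black [346.92155845  88.86250412] (346.60357666015625, 90.96613311767578) 14.125290870666504 [[0.50339626 0.35624134 0.038     ]]
```

```bash
python3 -m handwheel '[[[-1,1,40],[0,0,0],-0.4],[[0,0,40],[0,0,0],-0.4],[[0,0,25],[0,0,0],-0.4],[[0,0,12],[0,0,0],-0.4],[[0,0,5],[0,0,0],-0.4],[[0,0,1],[0,0,0],-0.4],[[0,0,0],[0,0,0],0],[[0,0,0],[0,0,0],1],[[0,0,0],[0,0,0],1],[[0,0,0],[0,0,0],1]]' 40
```

```text
clock: 41.82
position: [0.6028, 0.3377, 0.0039]
ee_rot: [0.0, 0.021, 1.0, 0.0]
contact_force: [-0.0, -0.2, -0.1]
width: -0.0002
gripper_force: 0.0
```

```bash
python3 -m handwheel '[[[0,0,0],[0,0,0],0],[[0,0,0],[0,0,0],-0.4],[[0,0,0],[0,0,0],-0.4],[[0,0,0],[0,0,0],-0.4]]' 40
python3 - <<'E'
from h import *
print(state()['position'],state()['width'])
im,c=shot('wrist','w14.png'); s,cs=shot('side','s14.png'); a,ca=shot('scene','sc14.png')
print(proj(c,[(.602,.337,.038)]),proj(cs,[(.602,.337,.038)]),proj(ca,[(.602,.337,.038)]))
u=proj(cs,[(.602,.337,.04)])[0].astype(int); v=proj(ca,[(.602,.337,.04)])[0].astype(int)
f=lambda I,p,r:cv2.resize(I[p[1]-r:p[1]+r,p[0]-r:p[0]+r],(266,400),interpolation=2) if 0 else cv2.resize(I[max(0,p[1]-int(1.5*r)):p[1]+int(1.5*r),p[0]-r:p[0]+r],(266,400),interpolation=2)
cv2.imwrite('pics/c10.png',np.hstack([cv2.resize(im[90:480,190:450],(266,400)),f(s,u,50),f(a,v,50)]))
E
```

```text
clock: 42.32
position: [0.6027, 0.3376, 0.0036]
ee_rot: [0.0, 0.021, 1.0, -0.0]
contact_force: [0.5, -0.3, -0.1]
width: 0.0599
gripper_force: 0.0
[0.60270731 0.33760895 0.00360317] 0.05994813463311073
[[322.55720957 292.30648896]] [[359.6271305  361.45522166]] [[161.31566715 216.33870096]]
```

View pics/c10.png

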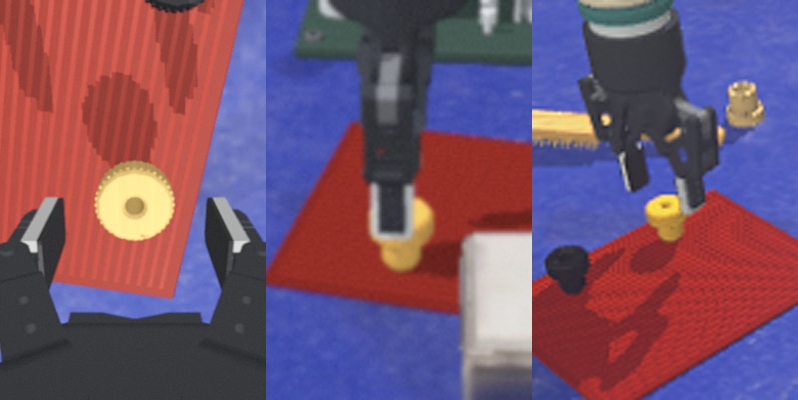

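The last picture (wrist, side and scene panels) shows the brass bush standing upright, wrist panel (135,200), with the tips just above its head. The real offset is therefore about 35 mm, and I'll go 10 mm lower.

```bash
python3 -m handwheel '[[[0,0,5],[0,0,0],-0.4],[[0,0,5],[0,0,0],-0.4],[[0,0,0],[0,0,0],-0.4],[[0,0,0],[0,0,0],0],[[0,0,0],[0,0,0],1],[[0,0,0],[0,0,0],1],[[0,0,0],[0,0,0],1]]' 40
```

```text
clock: 43.35
position: [0.603, 0.3377, -0.006]
ee_rot: [0.0, 0.021, 1.0, 0.0]
contact_force: [-0.0, 1.0, 2.2]
width: 0.033
gripper_force: 39.8
```

```bash
python3 -m handwheel '[[[0,0,-5],[0,0,0],1],[[0,0,-20],[0,0,0],1],[[0,0,-35],[0,0,0],1],[[0,0,-40],[0,0,0],1],[[-2,-34,0],[0,0,0],1],[[-3,-37,0],[0,0,0],1],[[-3,-37,0],[0,0,0],1],[[-3,-37,0],[0,0,0],1],[[-3,-36,0],[0,0,0],1],[[-3,-36,0],[0,0,0],1],[[-3,-36,0],[0,0,0],1],[[-3,-36,0],[0,0,0],1],[[-3,-36,0],[0,0,0],1],[[0,0,0],[0,0,0],1],[[0,0,0],[0,0,0],1]]' 40
python3 - <<'E'
from h import *
s=state(); print(s['position'],s['width'])
im,c=shot('wrist','w15.png')
H,S,V=cv2.split(cv2.cvtColor(im,cv2.COLOR_BGR2HSV))
m=((H>12)&(H<32)&(S>80)).astype(np.uint8)*255; m[:180]=0;m[400:]=0;m[:,:240]=0;m[:,400:]=0
k=max(cv2.findContours(cv2.morphologyEx(m,cv2.MORPH_OPEN,np.ones((3,3))),0,1)[0],key=cv2.contourArea); (p,r)=cv2.minEnclosingCircle(k); e=cv2.fitEllipse(k); print(p,r,e)
print(ray(c,[e[0]],s['position'][2]+.044),proj(c,[(.5468,.0137,.054),(.6148,.0109,.054)]))
# black hole (nearest camera) and dowels
g=cv2.GaussianBlur(im,(3,3),0); print('dowel')
cv2.imwrite('pics/c11.png',im)
m=((S<60)&(V>150)).astype(np.uint8)*255; m=cv2.morphologyEx(m,cv2.MORPH_OPEN,np.ones((3,3))); m[:,:250]=0; m[:,400:]=0
k=max(cv2.findContours(m,0,1)[0],key=cv2.contourArea); x,y,w,h=cv2.boundingRect(k); print(x,y,w,h, ray(c,[(x+w/2,y)],.054))
E
```

```text
clock: 45.22
position: [0.6148, 0.0122, 0.0936]
ee_rot: [-0.0, 0.021, 1.0, 0.0]
contact_force: [0.3, 0.9, -1.6]
width: 0.0328
gripper_force: 40.0
[0.61481411 0.01216212 0.09358008] 0.03280968586627276
(321.3843994140625, 295.49462890625) 42.18779373168945 ((321.62725830078125, 294.5428771972656), (79.77052307128906, 80.74411010742188), 89.8202133178711)
[[0.61048129 0.01126641 0.13758008]] [[321.24478163 135.26964104]
 [321.39818492 243.21909368]]
dowel
283 22 77 246 [[0.48555857 0.01645209 0.054     ]]
```

```bash
python3 -m handwheel '[[[-2,0,20],[0,0,0],1],[[0,0,15],[0,0,0],1],[[0,0,8],[0,0,0],1],[[0,0,4],[0,0,0],1],[[0,0,3],[0,0,0],1],[[0,0,3],[0,0,0],1],[[0,0,2],[0,0,0],1],[[0,0,0],[0,0,0],1]]' 40
```

```text
clock: 46.28
position: [0.617, 0.0117, 0.0386]
ee_rot: [0.0, 0.021, 1.0, -0.0]
contact_force: [0.5, 0.5, -0.7]
width: 0.0327
gripper_force: 40.0
```

Entered freely. Continuing to home.

```bash
python3 -m handwheel '[[[0,0,4],[0,0,0],1],[[0,0,4],[0,0,0],1],[[0,0,3],[0,0,0],1],[[0,0,2],[0,0,0],1],[[0,0,1],[0,0,0],1],[[0,0,0],[0,0,0],1]]' 40
```

```text
clock: 47.02
position: [0.6171, 0.0118, 0.0246]
ee_rot: [0.0, 0.021, 1.0, 0.0]
contact_force: [-0.1, -0.1, -1.4]
width: 0.0326
gripper_force: 40.0
```

```bash
python3 -m handwheel '[[[0,0,0.5],[0,0,0],1],[[0,0,0],[0,0,0],0],[[0,0,0],[0,0,0],-0.4],[[0,0,0],[0,0,0],-0.4],[[0,0,0],[0,0,0],-0.4],[[0,0,-10],[0,0,0],-0.4],[[0,0,-35],[0,0,0],-0.4],[[0,0,-40],[0,0,0],-0.4],[[0,0,-15],[0,0,0],-0.4],[[0,0,0],[0,0,0],-0.4]]' 40
python3 - <<'E'
from h import *
s=state(); print(s['position'])
im,c=shot('wrist','w16.png')
H,S,V=cv2.split(cv2.cvtColor(im,cv2.COLOR_BGR2HSV))
m=((H>12)&(H<32)&(S>80)).astype(np.uint8)*255; m[400:]=0;m[:,:240]=0;m[:,400:]=0
k=max(cv2.findContours(cv2.morphologyEx(m,cv2.MORPH_OPEN,np.ones((3,3))),0,1)[0],key=cv2.contourArea); e=cv2.fitEllipse(k); print(e,ray(c,[e[0]],.068))
print('exp diam', np.linalg.norm(np.diff(proj(c,[(.612,-.0055,.068),(.612,.0295,.068)]),axis=0)))
E
python3 plate.py
```

```text
clock: 48.28
position: [0.6177, 0.0117, 0.1253]
ee_rot: [0.001, 0.021, 1.0, -0.0]
contact_force: [-0.4, 0.5, -0.1]
width: 0.0594
gripper_force: 0.0
[0.61769695 0.01173257 0.12528367]
((321.7034606933594, 229.63275146484375), (46.77314376831055, 47.28583526611328), 169.31478881835938) [[0.61360988 0.01078994 0.068     ]]
exp diam 50.19850781683287
[0.61666171 0.01177488 0.12380746]
(288, 32, 68, 272) ((580.2969970703125, 12.237434387207031), (43.66863250732422, 191.0213623046875), 87.76046752929688)
```

```bash
python3 -m handwheel '[[[14,37,0],[0,0,0],-0.4],[[14,38,0],[0,0,0],-0.4],[[14,38,0],[0,0,0],-0.4],[[14,38,0],[0,0,0],-0.4],[[14,38,0],[0,0,0],-0.4],[[14,38,0],[0,0,0],-0.4],[[14,38,0],[0,0,0],-0.4],[[14,38,0],[0,0,0],-0.4],[[15,38,0],[0,0,0],-0.4],[[0,0,0],[0,0,0],-0.4],[[0,0,0],[0,0,0],-0.4]]' 40; python3 bush.py
```

```text
clock: 49.75
position: [0.5037, 0.357, 0.1226]
ee_rot: [-0.001, 0.021, 1.0, -0.001]
contact_force: [0.3, -1.4, 0.2]
width: 0.0599
gripper_force: 0.0
[0.50373016 0.35695922 0.12255186] [-0.00109066  0.02064836  0.9997856  -0.00110205]
black [322.72477032 223.42092569] (322.2485046386719, 223.4759063720703) 21.560373306274414 [[0.50202914 0.35612912 0.038     ]]
```

```bash
python3 -m handwheel '[[[0,0,40],[0,0,0],-0.4],[[0,0,40],[0,0,0],-0.4],[[0,0,25],[0,0,0],-0.4],[[0,0,14],[0,0,0],-0.4],[[0,0,7],[0,0,0],-0.4],[[0,0,3],[0,0,0],-0.4],[[0,0,0],[0,0,0],-0.4],[[0,0,0],[0,0,0],0],[[0,0,0],[0,0,0],1],[[0,0,0],[0,0,0],1],[[0,0,0],[0,0,0],1]]' 40
```

```text
clock: 51.18
position: [0.505, 0.358, -0.0039]
ee_rot: [0.001, 0.021, 1.0, 0.0]
contact_force: [0.0, -1.5, 5.6]
width: 0.0327
gripper_force: 39.6
```

```bash
python3 -m handwheel '[[[0,0,-5],[0,0,0],1],[[0,0,-20],[0,0,0],1],[[0,0,-35],[0,0,0],1],[[0,0,-40],[0,0,0],1],[[-6,-37,0],[0,0,0],1],[[-6,-38,0],[0,0,0],1],[[-6,-38,0],[0,0,0],1],[[-6,-38,0],[0,0,0],1],[[-6,-38,0],[0,0,0],1],[[-7,-38,0],[0,0,0],1],[[-7,-38,0],[0,0,0],1],[[-7,-38,0],[0,0,0],1],[[-7,-38,0],[0,0,0],1],[[0,0,0],[0,0,0],1],[[0,0,0],[0,0,0],1]]' 40
python3 - <<'E'
from h import *
s=state(); print(s['position'],s['width'])
im,c=shot('wrist','w17.png')
H,S,V=cv2.split(cv2.cvtColor(im,cv2.COLOR_BGR2HSV))
m=((V<75)&(S<120)).astype(np.uint8)*255; m&=cv2.circle(np.zeros_like(m),(322,294),46,255,-1)
k=max(cv2.findContours(cv2.morphologyEx(m,cv2.MORPH_OPEN,np.ones((9,9))),0,1)[0],key=cv2.contourArea); e=cv2.fitEllipse(k); print(e)
print(ray(c,[e[0]],s['position'][2]+.043))
E
```

```text
clock: 53.05
position: [0.5476, 0.015, 0.0948]
ee_rot: [-0.0, 0.021, 1.0, 0.0]
contact_force: [0.2, 0.1, -1.4]
width: 0.0327
gripper_force: 40.0
[0.54761772 0.01500782 0.09479099] 0.032674302592025785
((321.7100830078125, 289.23846435546875), (62.442012786865234, 81.2872085571289), 91.30120849609375)
[[0.54134979 0.0142273  0.13779099]]
```

```bash
python3 -m handwheel '[[[-1,-0.5,20],[0,0,0],1],[[0,0,15],[0,0,0],1],[[0,0,8],[0,0,0],1],[[0,0,4],[0,0,0],1],[[0,0,3],[0,0,0],1],[[0,0,3],[0,0,0],1],[[0,0,3],[0,0,0],1],[[0,0,0],[0,0,0],1]]' 40
```

```text
clock: 54.1
position: [0.549, 0.0141, 0.039]
ee_rot: [-0.0, 0.021, 1.0, 0.0]
contact_force: [0.7, -0.4, -1.2]
width: 0.0325
gripper_force: 40.0
```

```bash
python3 -m handwheel '[[[0,0,4],[0,0,0],1],[[0,0,4],[0,0,0],1],[[0,0,3],[0,0,0],1],[[0,0,2],[0,0,0],1],[[0,0,0.5],[0,0,0],1],[[0,0,0],[0,0,0],1]]' 40
```

```text
clock: 54.85
position: [0.549, 0.0141, 0.0262]
ee_rot: [0.0, 0.021, 1.0, -0.0]
contact_force: [-2.1, -0.4, 4.0]
width: 0.0323
gripper_force: 40.5
```

```bash
python3 -m handwheel '[[[0,0,0],[0,0,0],0],[[0,0,0],[0,0,0],-0.4],[[0,0,0],[0,0,0],-0.4],[[0,0,0],[0,0,0],-0.4],[[0,0,-10],[0,0,0],-0.4],[[0,0,-35],[0,0,0],-0.4],[[0,0,-40],[0,0,0],-0.4],[[0,0,-40],[0,0,0],-0.4],[[-31,-1,0],[0,0,0],-0.4],[[0,0,0],[0,0,0],-0.4],[[0,0,0],[0,0,0],-0.4]]' 40
python3 plate.py
python3 - <<'E'
from h import *
def heads(im,c,tag):
    H,S,V=cv2.split(cv2.cvtColor(im,cv2.COLOR_BGR2HSV))
    for n,m,P in(('brass',(H>12)&(H<32)&(S>80),(.613,.0115,.068)),('black',(V<75)&(S<120),(.546,.0145,.068))):
        u=proj(c,[P])[0]; r=np.linalg.norm(np.diff(proj(c,[(P[0],P[1]-.0175,.068),(P[0],P[1]+.0175,.068)]),axis=0))*.75
        mm=(m.astype(np.uint8)*255)&cv2.circle(np.zeros_like(H),tuple(int(v) for v in u.round()),int(r)+1,255,-1)
        mm=cv2.morphologyEx(mm,cv2.MORPH_OPEN,np.ones((3,3)))
        k=max(cv2.findContours(mm,0,1)[0],key=cv2.contourArea); b=cv2.boundingRect(k); e=cv2.fitEllipse(k)
        print(tag,n,b,np.round(e[0],1),np.round(e[1],1),ray(c,[e[0]],.068)[0,:2].round(4))
im,c=shot('wrist','w18.png'); heads(im,c,'wrist')
heads(cv2.imread('pics/w1.png'),c,'x') if 0 else None
for n in('side','scene'):
    cc=cam(n); heads(cv2.imread(f'pics/{n}0.png'),cc,n+' start'); i2,_=shot(n,n+'18.png'); heads(i2,cc,n+' now')
E
```

```text
clock: 56.22
position: [0.5791, 0.0119, 0.1505]
ee_rot: [-0.001, 0.021, 1.0, 0.0]
contact_force: [-0.1, 0.5, 0.0]
width: 0.0596
gripper_force: 0.0
[0.57908612 0.01194043 0.15045111]
(294, 98, 59, 231) ((580.7188720703125, 12.200522422790527), (43.970436096191406, 191.85458374023438), 87.84066009521484)
wrist brass (303, 247, 42, 42) [323.3 267.9] [41.  41.6] [0.6132 0.0107]
wrist black (302, 163, 42, 44) [322.7 185. ] [41.8 43. ] [0.547  0.0129]
side start brass (355, 260, 9, 5) [358.9 262. ] [4.4 8.9] [0.613  0.0199]
side start black (389, 262, 9, 5) [392.9 264. ] [4.5 9.3] [0.5466 0.0283]
side now brass (355, 260, 9, 5) [358.8 262. ] [4.4 9.2] [0.6132 0.0198]
side now black (388, 262, 10, 5) [392.7 263.9] [ 4.5 10.7] [0.547  0.0279]
scene start brass (275, 241, 17, 15) [283.2 248. ] [14.5 16.6] [0.6048 0.0089]
scene start black (257, 267, 16, 8) [264.8 270.4] [ 6.4 15.7] [0.5286 0.0033]
scene now brass (276, 241, 18, 15) [284.6 247.7] [14.3 17.3] [0.6071 0.007 ]
scene now black (258, 266, 17, 8) [266.  269.6] [ 7.1 17.8] [0.5318 0.0026]
```

Both heads sit within about half a pixel of their start rows in the side view, the plate is back on its dowels, and the arm is clear. Handing in.

```bash
python3 -c "
from rig import manip; print(manip.sign_off())"
```

```text
the job is handed in; nothing more can be done
None
```

The job is handed in: the drilled plate lies flat in the green tray, the drill plate is back on its dowels the same way round and within about 2 mm of its start, and both bushes are home in their own holes, going by the final camera measurements (the hand-in returned no verdict).

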